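# Clamp a control board in its test fixture with the draw latch

## Task

The control board already lies in the test fixture with the lid down, but the lid only rests loosely on the sprung nest. Hook the latch's wire loop over the upturned catch on the front of the lid, then swing the red-gripped lever down past its dead point until it lies home against the front of the fixture, so that the lid is drawn down and held by the latch alone. Leave the things lying around where they are.

Things in the scene. Friction and masses are not known exactly. Their poses are not given: they have to be found in the camera images.
- fixture: Board test fixture, stands firm: grey case 150 deep x 170 wide x 122 mm high on 8 mm feet, hinged blue lid with clear window (top at 177 mm). Origin: centre of its underside, on the table; z up. Its front, with the latch, looks to its own -x (front face at x = -0.075); the latch moves in its x-z plane at y = 0. The loose lid's front stands 6 mm up on springs (about 20 N to draw it down).
- keeper_seat (a point): Seat of the loop's bar (bar's centre) in the lid's catch, a steel J-hook 26 mm wide: trough open at the top, closed in front by a 3.5 mm lip. Pulled tight, the bar touches the lip here; 8 mm free play behind. Lip top 6 mm above this point, outer face 6.5 mm in front: the bar's centre must pass over 9 mm above. At x -0.081, z 0.152 of the fixture, lid loose; z 0.148 latched; rides on the lid.
- loop_bar (a point): Centre of the cross bar of the latch's wire loop: a U of 6 mm round steel wire, 48 mm wide outside, 36 mm inside, the bar 61 mm from the loop's pin. Can be pinched across its 48 mm width at the bar; it turns (and may creep a little) between the fingers. It swings on the lever with light friction that holds it where it is left.
- loop_pin (a point): Pin on the lever on which the loop swings, 18 mm from the lever's pin towards the grip; axis along the fixture's y.
- lever_pin (a point): Pin on which the lever swings, fixed on the fixture at x = -0.095, y = 0, z = 0.106 in its frame (20 mm in front of the front face); axis along the fixture's y.
- lever_grip (a point): Middle of the outer face of the lever's red plastic grip (30 mm wide, 38 mm long, 43 to 81 mm from the lever's pin); the face lies 6.5 mm off the straight line from pin to tip. It looks away from the fixture when the lever is home, upwards when it stands out. Push here to close the latch: about 3 to 6 N.
- latch_lever (a joint): Lever angle, rad: 0 = home, hanging straight down along the front; pi/2 = straight out from the front; up to 2.5. Hooked, the loop pulls tight at about 1.2 and the dead point lies near 0.3: below it the latch pulls itself home, above it the lever springs back. Light friction holds it while the loop is slack. Starts at 1.5 to 2.1.
- latch_loop (a joint): Loop angle relative to the lever, rad: 0 = folded onto the grip's outer face with the bar towards the grip's end (the true angle from the lever's line is 0.1 more), growing as the bar swings up and over towards the lid; about 3.3 when latched. Starts at 0.2 to 0.6.
- multimeter_center (a point): Bystander: black and teal multimeter, 157 x 79 x 46 mm, lying; point at its centre.
- beaker_center (a point): Bystander: aluminium beaker, 56 x 92 x 56 mm, lying on its side; point at its centre.
- tape_center (a point): Bystander: roll of black tape, 62 mm across, 19 mm high; point at its centre.
- driver_fine_center (a point): Bystander: fine screwdriver with yellow handle, 135 mm long, 13 mm thick; point at its centre.
- lid_tabs (a point): Point midway between the lid's two aluminium grab tabs, level with their front edges and undersides. The tabs (25 mm wide, 5 mm thick) sit at the lid's front corners, 120 mm clear between them, and stand out 24 mm beyond the case's front face: a tool that pushes the lever home must lean back from vertical to pass them.
Mind the look-alikes: they are no part of the job. There is more than one size of the fixture; the job needs the larger.

How it is judged:
By the outcome, as a careful person would: the job done as asked, in the order asked, and still so for the second after the job is handed in, with the robot touching nothing.
It also fails if it takes over 51 s, if anything falls off the work surface, if the arm or the gripper's body presses on something with over 40 N, if the wrist force passes 120 N, or if a joint passes its speed limit or range.

## Robot

A 6-joint arm with a two-finger parallel gripper is mounted at the origin on a cart in front of the work surface, level with it; the furniture and walls round the work are solid. World frame = base frame: x ahead of the robot, y to its left, z up, the work surface at z = 0. Lengths are in m, angles in rad, forces in N, time in s.
With the tool pointing down it reaches from about 0.425 to 0.95 m from the base axis. Payload 3.5 kg.
Tool frame: the origin (TCP) lies at the very end of the fingers, on their centre line; the grasp point (between the pads) lies 19 mm behind it (ctrl.grip_point_offset is the distance from the TCP to the grasp point, in m); z points along the fingers, y is the line along which they close (so a half turn about z gives the same grasp; the last joint's range is limited). The gripper opens to 85 mm and grips with 20 to 120 N. Pads are 22 mm wide; open, the fingers measure 114 mm over their backs; the gripper's body (76 mm by 85 mm) begins 54 mm behind the grasp point. The pads swing forward as they close: fully open they stand 13 mm farther back than shut.
Start: joints at [-1.307, 0.286, 1.577, -0, 1.279, -0.15], TCP at [0.271, -0.618, 0.231] pointing down, gripper open.
Joint ranges: [-2.77, 2.77], [-0.9, 2.22], [0.21, 2.48], [-1.53, 4.67], [0.24, 2.81], [-2.84, 2.84]. Speed limits (rad/s): [2.79, 2.79, 3.14, 3.14, 3.14, 3.14].

## Interface

Orientations are given as a unit quaternion [x, y, z, w].
In Python, from plant import ctrl gives the robot as it stands. The module is installed in compiled form; this text tells all that it offers.
- The arm moves only by the shell command python3 -m pendant 'ROWS' [OPENING] [FORCE]. ROWS is JSON, a list of rows, each an object of numbers: "dx", "dy", "dz": the shift along the tool's x, y, z in cm; "twist": the turn about the tool's z in degrees. A call has 1 to 10 rows; each row is the pose to reach, as a shift and turn from the pose commanded when the call began, along the tool's axes at that moment; what a row does not reach only later rows make up. A row lasts 1/8 s, in which the tool goes at most 62.5 mm and 10.7 degrees, less where a joint would pass 70% of its speed; a pose out of reach is approached as far as the arm can. A call with a gripper value outside its range is refused whole. OPENING is the opening in per cent of the stroke, from 0 (shut) to 100 (fully open), set as the call begins (- or left out, the last holds). The fingers move at their own pace and stop on an object; FORCE is the grip in N (left out, the last holds). Time passes only in rows, so rows that repeat a pose let the fingers close. It gives the time, the measured TCP pose, the force, the opening and the grip force at its end, in the units of the state.
- ctrl.get_state(): the state, without advancing time (a new reading comes with each control period).
- ctrl.read_camera(name): name is "scene" or "top" or "wrist"; returns a dict with "img" (384x512x3 uint8, red, green, blue), "depth" (384x512 float32, m along the optical axis (not along the pixel's ray), 0 where there is no reading), "camera_matrix" (3x3 intrinsics, pixels), "xyz" and "rotation" of the camera in the world; the wrist camera has in their place "tool_from_camera" (4x4, takes a point from camera to tool coordinates, whose origin is the TCP and whose axes are the flange's). Camera axes: x right, y up, looking along -z (the intrinsics and any distortion apply to the point x, -y, -z); pixel columns grow to the right and rows downward; lengths in m; the calibration is good to about 2 mm. A picture is of the moment at which its call begins: read the wrist's pose just before it.
- ctrl.sign_off(): hands the job in; it is judged then, once.
The state is a dict: "time": time; "qpos": joint angles; "dq": joint speeds; "joint_efforts": joint torques, N m; "eef_pos": TCP position; "tcp_rot": TCP orientation; "contact_force": force on the tool from outside, world axes, zero at the start; "wrist_torque": the same for the moment, N m; "opening": opening from 0.0 (shut) to 1.0 (fully open); "finger_force": force on a finger pad.
Only numpy, scipy, OpenCV 4.12 (cv2) and the standard library are available. Lean on these libraries where they do the work, as an engineer would, in place of code of your own. Each camera call takes 0.05 s, during which the arm holds its last target. There are 200 camera calls.

## Working session

There is one attempt and no reset: what is moved stays moved. The work goes in short steps, Python scripts to look and compute and a shell command to move; the robot and the scene stay as the last step left them, time stands still between calls to the robot, and variables do not carry over. Pictures are saved under pics/ and viewed, at most 11 in all, crops included, and the job is handed in when it is done.

```bash
mkdir -p pics; cat > h.py <<'E'
import numpy as np, cv2
from plant import ctrl
from scipy.spatial.transform import Rotation as R
def cam(name):
    s=ctrl.get_state(); c=ctrl.read_camera(name)
    if name=='wrist':
        T=np.eye(4);T[:3,:3]=R.from_quat(s['tcp_rot']).as_matrix();T[:3,3]=s['eef_pos']
        c['T']=T@np.array(c['tool_from_camera'])
    else:
        T=np.eye(4);T[:3,:3]=np.array(c['rotation']).reshape(3,3) if np.size(c['rotation'])==9 else R.from_quat(c['rotation']).as_matrix();T[:3,3]=c['xyz'];c['T']=T
    return c
def pts(c):
    K=np.array(c['camera_matrix']);v,u=np.mgrid[0:384,0:512];d=c['depth']
    p=np.stack([(u-K[0,2])/K[0,0]*d,-(v-K[1,2])/K[1,1]*d,-d],-1)
    return p@c['T'][:3,:3].T+c['T'][:3,3]
def save(c,n,crop=None,s=1):
    im=c['img'][:,:,::-1]
    if crop: im=im[crop[1]:crop[3],crop[0]:crop[2]]
    cv2.imwrite('pics/'+n+'.png',cv2.resize(im,None,fx=s,fy=s,interpolation=cv2.INTER_CUBIC))
E
python3 - <<'E'
from h import *
a=cam('scene');b=cam('top')
cv2.imwrite('pics/a.png',np.vstack([a['img'],b['img']])[:,:,::-1])
im=np.hstack([a['img'],b['img']]);cv2.imwrite('pics/ab.png',cv2.resize(im,(800,300),interpolation=cv2.INTER_AREA)[:,:,::-1])
np.savez('c0.npz',ai=a['img'],ap=pts(a),bi=b['img'],bp=pts(b))
for c in(a,b):print(c['T'].round(3),c['camera_matrix'], [k for k in c])
print(ctrl.get_state(), ctrl.grip_point_offset)
E
```

```text
[[-0.91   0.18  -0.374  0.111]
 [-0.415 -0.392  0.821  0.953]
 [ 0.001  0.902  0.431  0.625]
 [ 0.     0.     0.     1.   ]] [[374.14225058   0.         261.77536182]
 [  0.         374.14225058 196.40646631]
 [  0.           0.           1.        ]] ['img', 'depth', 'camera_matrix', 'xyz', 'rotation', 'T']
[[ 0.02   0.995 -0.094  0.446]
 [-1.     0.022  0.021 -0.01 ]
 [ 0.023  0.093  0.995  1.317]
 [ 0.     0.     0.     1.   ]] [[419.33251535   0.         247.9630189 ]
 [  0.         419.33251535 194.58312121]
 [  0.           0.           1.        ]] ['img', 'depth', 'camera_matrix', 'xyz', 'rotation', 'T']
{'time': 0.1, 'qpos': array([-1.30699412e+00,  2.87098693e-01,  1.57804149e+00,  2.65407352e-06,
        1.27860388e+00, -1.49980150e-01]), 'dq': array([ 0.00066295, -0.00111988, -0.00331032,  0.00033098, -0.0004198 ,
       -0.0001981 ]), 'joint_efforts': array([ 1.45829563e-03, -4.07294083e+01, -2.93699098e+01, -1.24059889e-04,
        3.38524856e-03, -3.05985157e-07]), 'eef_pos': array([ 0.2712829 , -0.61743225,  0.23006519]), 'tcp_rot': array([ 9.78673765e-01,  2.05417880e-01, -5.99181671e-05, -1.07403660e-03]), 'contact_force': array([ 0.8292895 , -0.41378139, -0.19933527]), 'wrist_torque': array([-0.00376238, -0.04486638, -0.00154476]), 'finger_force': 0.0, 'opening': 0.9981290827712074} 0.0187
```

View pics/ab.png

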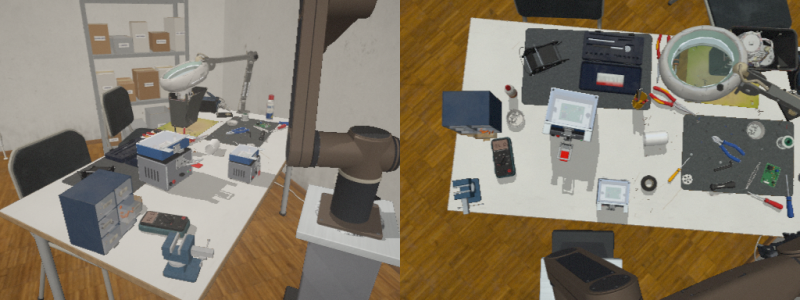

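The scene shows two blue-lidded fixtures. The larger has a red grip, at scene px about (208,205) and top px about (220,147). The smaller is at scene px about (310,200) and top px about (272,248). I'll enlarge both to confirm which is which.

```bash
python3 - <<'E'
import numpy as np,cv2
d=np.load('c0.npz')
A=cv2.resize(d['ai'][150:270,150:350],(800,480)[:2] and (500,300),interpolation=cv2.INTER_CUBIC)
B=cv2.resize(d['bi'][95:285,170:310],(440,597),interpolation=cv2.INTER_CUBIC)
o=np.zeros((597,800,3),np.uint8);o[:216,:360]=cv2.resize(A,(360,216));o[:,360:]=B
cv2.imwrite('pics/c.png',o[:,:,::-1])
for n in'ab':
    im=d[n+'i'].astype(int);p=d[n+'p']
    r=(im[...,0]>150)&(im[...,1]<80)&(im[...,2]<80)
    k,l,s,c=cv2.connectedComponentsWithStats(r.astype(np.uint8))
    for i in range(1,k):
        if s[i,4]>15: print(n,'red',s[i],p[l==i].mean(0).round(3))
p=d['bp'];z=p[...,2]
# lid top of large fixture
m=(z>0.165)&(z<0.19)&(p[...,0]>0.3)&(p[...,0]<0.85)&(abs(p[...,1]-0.05)<0.2)
k,l,s,c=cv2.connectedComponentsWithStats(m.astype(np.uint8))
for i in range(1,k):
    if s[i,4]>100:
        q=p[l==i];r=cv2.minAreaRect((q[:,:2]*1000).astype(np.float32));print('lid',s[i],r,q.mean(0).round(3))
        
E
```

```text
a red [345 122   5   5  21] [ 0.482 -0.874  0.151]
a red [359 159   7   5  16] [ 0.37  -0.764  0.013]
a red [246 209  13   5  36] [0.537 0.077 0.112]
b red [330  44   5  13  27] [ 1.027 -0.289  0.061]
b red [329  62   4  11  23] [ 0.991 -0.296  0.013]
b red [256 106  23   4  35] [ 0.85  -0.088  0.009]
b red [325 111  28  18  72] [ 0.817 -0.323  0.017]
b red [319 119  30  15  69] [ 0.79  -0.303  0.017]
b red [205 193  11  10  84] [0.549 0.073 0.113]
b red [473 257  17  10  70] [ 0.378 -0.766  0.017]
lid [ 182  112   72   70 3173] ((686.6161499023438, 52.52783966064453), (170.334228515625, 169.49554443359375), 80.81099700927734) [0.696 0.051 0.18 ]
```

View pics/c.png

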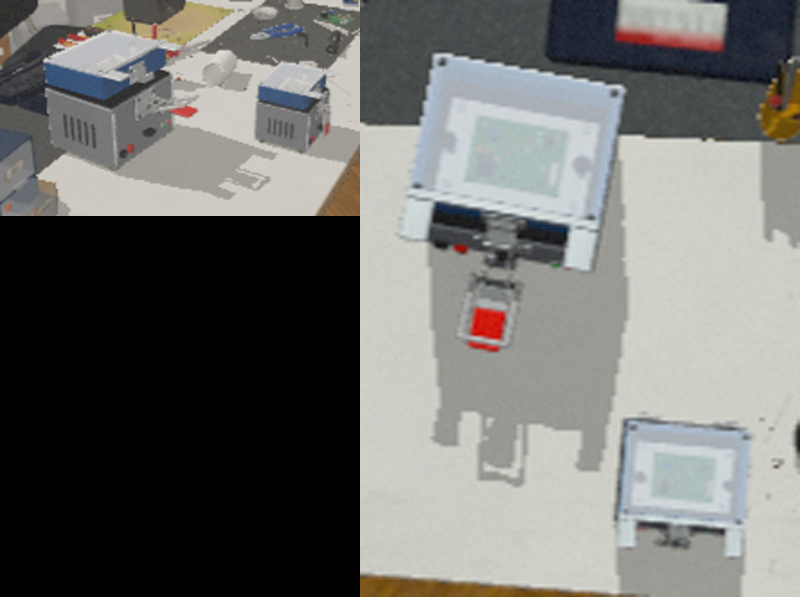

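The larger fixture is confirmed: at crop (510,150) it has the lid and two tabs, with the lever and loop standing out and the red grip at crop (488,325). The one at crop (680,480) is much smaller and is the look-alike. Next I need the wrist camera's mounting and a pose estimate.

```bash
python3 - <<'E'
from h import *
c=cam('wrist');print(np.array(c['tool_from_camera']).round(3),c['camera_matrix'])
E
python3 -m pendant '[{"dz":-12},{"dz":-17},{"dx":49,"dy":-55,"dz":-17,"twist":10},{"dx":49,"dy":-55,"dz":-17,"twist":20},{"dx":49,"dy":-55,"dz":-17,"twist":33},{"dx":49,"dy":-55,"dz":-17,"twist":33},{"dx":49,"dy":-55,"dz":-17,"twist":33},{"dx":49,"dy":-55,"dz":-17,"twist":33},{"dx":49,"dy":-55,"dz":-17,"twist":33},{"dx":49,"dy":-55,"dz":-17,"twist":33}]'
```

```text
[[-0.     0.96   0.28   0.071]
 [ 1.    -0.     0.001  0.001]
 [ 0.001  0.28  -0.96  -0.143]
 [ 0.     0.     0.     1.   ]] [[323.50168815   0.         254.90674702]
 [  0.         323.50168815 191.94521502]
 [  0.           0.           1.        ]]$[0]: bad value
```

```bash
python3 -m pendant '[{"dx":0,"dy":0,"dz":-6,"twist":-10},{"dx":0,"dy":0,"dz":-12,"twist":-20},{"dx":5,"dy":-5.5,"dz":-17,"twist":-30},{"dx":9,"dy":-10,"dz":-17,"twist":-40},{"dx":13,"dy":-14.5,"dz":-17,"twist":-50},{"dx":17,"dy":-19,"dz":-17,"twist":-60},{"dx":21,"dy":-23.5,"dz":-17,"twist":-70},{"dx":25,"dy":-28,"dz":-17,"twist":-80},{"dx":29,"dy":-32.5,"dz":-17,"twist":-90},{"dx":33,"dy":-37,"dz":-17,"twist":-100}]'
```

```text
time: 1.4
eef_pos: [0.4225, -0.1517, 0.4011]
tcp_rot: [0.469, 0.883, 0.0, 0.0]
contact_force: [0.6, -1.0, 0.8]
opening: 0.999
finger_force: 0.0
```

```bash
python3 -m pendant '[{"dx":2.5,"dy":4.4,"dz":0,"twist":-10},{"dx":5,"dy":8.8,"dz":0,"twist":-20},{"dx":7.5,"dy":13,"dz":0,"twist":-30},{"dx":10,"dy":17.5,"dz":0,"twist":-40},{"dx":12,"dy":22,"dz":4,"twist":-47},{"dx":12,"dy":22,"dz":4,"twist":-47},{"dx":12,"dy":22,"dz":4,"twist":-47}]'
python3 - <<'E'
from h import *
c=cam('wrist');save(c,'w1',None,1.5);p=pts(c);np.savez('c1.npz',i=c['img'],p=p,T=c['T'],K=c['camera_matrix'])
z=p[...,2]
for lo,hi in((.13,.15),(.15,.17),(.17,.2)):
    m=(z>lo)&(z<hi);print(lo,m.sum())
E
```

```text
time: 2.28
eef_pos: [0.5388, 0.068, 0.3614]
tcp_rot: [0.081, 0.997, -0.0, -0.0]
contact_force: [0.2, -0.5, 0.1]
opening: 0.999
finger_force: 0.0
0.13 1994
0.15 2383
0.17 14755
```

View pics/w1.png

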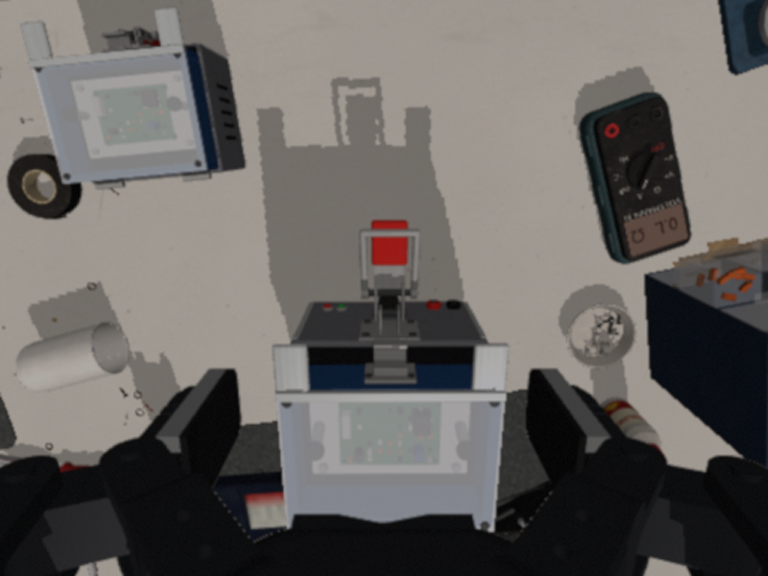

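The wrist view shows everything square-on, in 1.5x pixels: loop bar at (390,232), red grip at (389,243), catch at (390,372), tabs at (291,368) and (490,368), and the fingers clear. Next I'll turn these into points.

```bash
python3 - <<'E'
import numpy as np,cv2
d=np.load('c1.npz');p=d['p'];im=d['i'].astype(int);z=p[...,2]
cv2.imwrite('pics/w1c.png',cv2.resize(d['i'][140:275,175:345][:,:,::-1],None,fx=4.4,fy=4.4,interpolation=cv2.INTER_CUBIC))
P=lambda u,v:print((u,v),p[v,u].round(4),im[v,u])
# lid plane rect & tabs
m=((z>.165)&(z<.2)).astype(np.uint8);k,l,s,c=cv2.connectedComponentsWithStats(m)
for i in range(1,k):
    if s[i,4]>80: print(s[i],p[l==i].mean(0).round(4), cv2.minAreaRect((p[l==i][:,:2]*1000).astype(np.float32)))
r=(im[...,0]>150)&(im[...,1]<80)&(im[...,2]<80);k,l,s,c=cv2.connectedComponentsWithStats(r.astype(np.uint8))
for i in range(1,k):
    if s[i,4]>200:
        q=p[l==i];print('grip',s[i],q.mean(0).round(4));n=np.linalg.svd(q-q.mean(0))[2][2];print('normal',n)
print('col260 profile');
for v in range(146,268,2): print(v,p[v,260].round(3),im[v,260], '|',p[v,243].round(3))
E
```

```text
[502 217  10  95 758] [0.6976 0.3353 0.1714] ((699.946044921875, 335.60858154296875), (9.657098770141602, 116.71228790283203), 89.42363739013672)
[  181   228   158   126 14592] [0.6838 0.0499 0.1802] ((685.34326171875, 49.08299255371094), (170.26528930664062, 167.9290771484375), 80.79151153564453)
grip [250 159  20  17 331] [0.5504 0.0718 0.1139]
normal [ 0.94523907 -0.24323362  0.21762468]
col260 profile
146 [0.526 0.076 0.11 ] [110  80  76] | [0.537 0.049 0.   ]
148 [0.528 0.076 0.111] [136  25  21] | [0.54  0.049 0.001]
150 [0.53  0.076 0.113] [152  24  22] | [0.543 0.048 0.001]
152 [0.53  0.075 0.13 ] [126  53  50] | [0.526 0.056 0.132]
154 [0.532 0.075 0.132] [115 112 109] | [0.529 0.056 0.132]
156 [0.534 0.075 0.133] [133 128 125] | [0.531 0.055 0.133]
158 [0.54  0.074 0.112] [141  52  48] | [0.534 0.055 0.13 ]
160 [0.542 0.074 0.112] [154  26  23] | [0.536 0.054 0.13 ]
162 [0.545 0.073 0.114] [154  26  23] | [0.538 0.054 0.129]
164 [0.547 0.073 0.113] [155  27  24] | [0.541 0.053 0.128]
166 [0.55  0.072 0.113] [154  26  23] | [0.544 0.053 0.127]
168 [0.552 0.072 0.112] [154  
[... 2152 characters left out ...]
 0.143]
244 [0.63  0.059 0.162] [69 67 65] | [0.634 0.038 0.147]
246 [0.632 0.058 0.163] [94 91 89] | [0.633 0.038 0.154]
248 [0.635 0.058 0.162] [91 89 87] | [0.633 0.038 0.159]
250 [0.637 0.058 0.163] [80 78 76] | [0.632 0.039 0.166]
252 [0.637 0.058 0.169] [69 67 66] | [0.634 0.038 0.168]
254 [0.638 0.057 0.171] [88 86 84] | [0.635 0.038 0.17 ]
256 [0.64  0.057 0.173] [31 39 52] | [0.637 0.038 0.172]
258 [0.64  0.057 0.177] [21 34 55] | [0.637 0.038 0.176]
260 [0.639 0.057 0.183] [74 77 81] | [0.637 0.038 0.182]
262 [0.64  0.057 0.186] [140 140 139] | [0.638 0.038 0.185]
264 [0.643 0.056 0.185] [171 171 169] | [0.64  0.038 0.185]
266 [0.646 0.056 0.184] [172 171 172] | [0.643 0.037 0.185]
```

View pics/w1c.png

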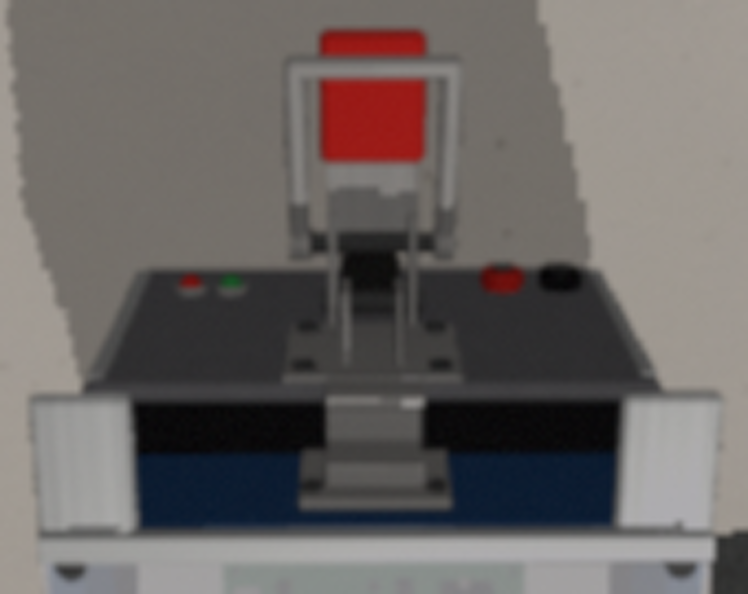

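Measured with fixture yaw -9.2°:

| Item | Along ex (m) | Lateral (m) | z (m) |
|---|---|---|---|
| Bar | 0.5136 | 0.159 | 0.130 |
| Lip top | 0.5955 | – | 0.159 |
| Fixture origin | 0.682 | – | – |

These agree with the text. The lever comes out at about 1.5 and the loop at about 0.45. I'll descend and pinch the bar.

```bash
python3 -m pendant '[{"dx":0.8,"dy":0.6,"dz":5,"twist":0},{"dx":0.8,"dy":0.6,"dz":11,"twist":0},{"dx":0.8,"dy":0.6,"dz":17,"twist":0},{"dx":0.8,"dy":0.6,"dz":22,"twist":0},{"dx":0.8,"dy":0.6,"dz":24.5,"twist":0},{"dx":0.8,"dy":0.6,"dz":24.5,"twist":0}]'
python3 -m pendant '[{"dx":0,"dy":0,"dz":0,"twist":0},{"dx":0,"dy":0,"dz":0,"twist":0},{"dx":0,"dy":0,"dz":0,"twist":0},{"dx":0,"dy":0,"dz":0,"twist":0},{"dx":0,"dy":0,"dz":0,"twist":0},{"dx":0,"dy":0,"dz":0,"twist":0}]' 45 30
python3 - <<'E'
from h import *
c=cam('wrist');save(c,'w2',None,1.5);p=pts(c)
E
```

```text
time: 3.08
eef_pos: [0.5311, 0.0742, 0.1155]
tcp_rot: [0.082, 0.997, -0.0, -0.001]
contact_force: [-0.1, -0.4, 0.7]
opening: 1.004
finger_force: 0.0
time: 3.82
eef_pos: [0.5325, 0.0747, 0.1168]
tcp_rot: [0.081, 0.997, -0.001, 0.001]
contact_force: [-1.1, -6.1, 1.3]
opening: 0.539
finger_force: 30.6
```

View pics/w2.png

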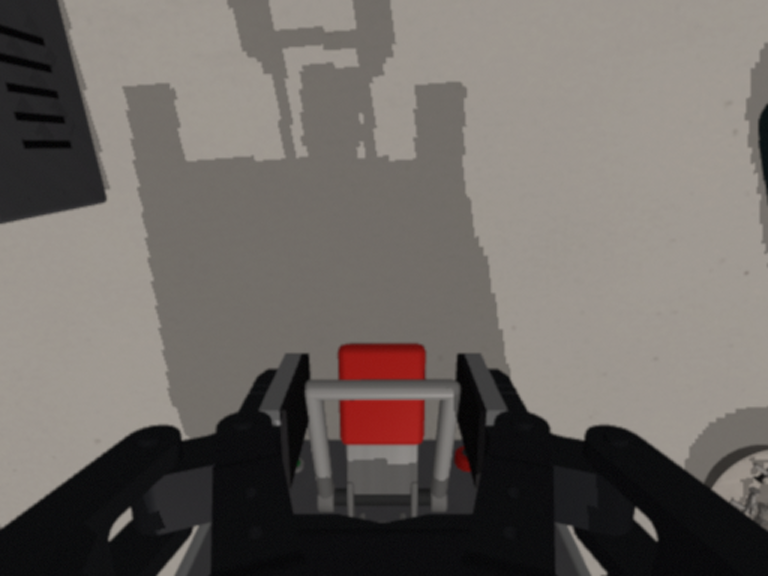

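The bar (1.5x px 305–460, row 388) is pinched between both pads, opening 46 mm. I'll carry it on an arc about the lever pin to just above the lip and check.

```bash
python3 -m pendant '[{"dx":-0.6,"dy":-0.1,"dz":-1.1,"twist":0},{"dx":-1.2,"dy":-0.1,"dz":-2.1,"twist":0},{"dx":-2.1,"dy":-0.1,"dz":-2.9,"twist":0},{"dx":-3,"dy":-0.1,"dz":-3.5,"twist":0},{"dx":-4,"dy":-0.1,"dz":-3.9,"twist":0},{"dx":-5,"dy":-0.1,"dz":-4.1,"twist":0},{"dx":-6,"dy":-0.1,"dz":-4.2,"twist":0},{"dx":-6.7,"dy":-0.1,"dz":-4.2,"twist":0},{"dx":-6.7,"dy":-0.1,"dz":-4.2,"twist":0}]'
python3 - <<'E'
from h import *
c=cam('wrist');save(c,'w3',(130,150,390,384),2.3);p=pts(c);s=cam('scene')
np.savez('c3.npz',i=c['img'],p=p)
for v in range(200,384,4):
  q=p[v,254]; print(v,(q@[.987,-.16,0]-.682).round(4),(q@[.16,.987,0]).round(4),q[2].round(4),c['img'][v,254])
E
```

```text
time: 5.0
eef_pos: [0.5986, 0.0637, 0.1582]
tcp_rot: [0.081, 0.997, 0.0, 0.0]
contact_force: [-1.7, -0.7, -1.2]
opening: 0.538
finger_force: 31.2
200 -0.1116 0.1579 0.1115 [44 43 42]
204 -0.089 0.1578 0.0513 [20 19 19]
208 -0.0851 0.1578 0.0501 [19 18 18]
212 -0.0814 0.1577 0.0494 [21 19 19]
216 -0.0785 0.1577 0.0512 [21 19 19]
220 -0.0975 0.1579 0.1089 [40 40 40]
224 -0.0952 0.1579 0.11 [47 47 47]
228 -0.0921 0.1578 0.109 [34 34 34]
232 -0.0769 0.1578 0.0804 [76 74 73]
236 -0.0774 0.1578 0.0886 [75 73 72]
240 -0.0773 0.1578 0.0952 [77 76 74]
244 -0.0776 0.1578 0.1021 [77 74 73]
248 -0.1082 0.158 0.1704 [98 96 93]
252 -0.1072 0.158 0.1724 [133 130 128]
256 -0.105 0.158 0.172 [168 164 160]
260 -0.0765 0.1578 0.1223 [113 111 107]
264 -0.073 0.1578 0.121 [77 76 78]
268 -0.0865 0.1579 0.1497 [79 77 75]
272 -0.0862 0.1579 0.1532 [79 77 75]
276 -0.0853 0.1579 0.1557 [80 78 76]
280 -0.0844 0.1579 0.1579 [127 124 121]
284 -0.0764 0.1579 0.1487 [100  98  96]
288 -0.1723 0.1583 0.3011 [105 103 101]
292 -0.0713 0.1578 0.1485 [105 102 101]
296 -0.0689 0.1578 0.1486 [93 91 89]
300 -0.0685 0.1578 0.1517 [78 77 75]
304 -0.0687 0.1578 0.1553 [79 76 75]
308 -0.0688 0.1578 0.1588 [80 77 76]
312 -0.0689 0.1579 0.1622 [88 86 84]
316 -0.067 0.1579 0.1629 [109 107 104]
320 -0.0641 0.1578 0.1622 [107 105 102]
324 -0.0616 0.1578 0.1621 [88 86 84]
328 -0.0617 0.1578 0.1651 [81 79 77]
332 -0.0621 0.1578 0.1684 [81 80 77]
336 -0.0615 0.1578 0.1706 [108 105 103]
340 -0.0589 0.1578 0.1702 [50 57 68]
344 -0.0599 0.1578 0.174 [17 35 58]
348 -0.1112 0.1581 0.2334 [17 25 37]
352 -0.1112 0.1581 0.2347 [15 15 17]
356 -0.1122 0.1581 0.2371 [16 17 18]
360 -0.1116 0.1581 0.2377 [16 15 18]
364 -0.112 0.1581 0.2394 [15 15 17]
368 -0.1123 0.1581 0.2408 [17 15 18]
372 -0.1119 0.1581 0.2415 [16 17 18]
376 -0.1122 0.1581 0.2429 [17 16 19]
380 -0.1121 0.1581 0.2439 [16 16 18]
```

View pics/w3.png

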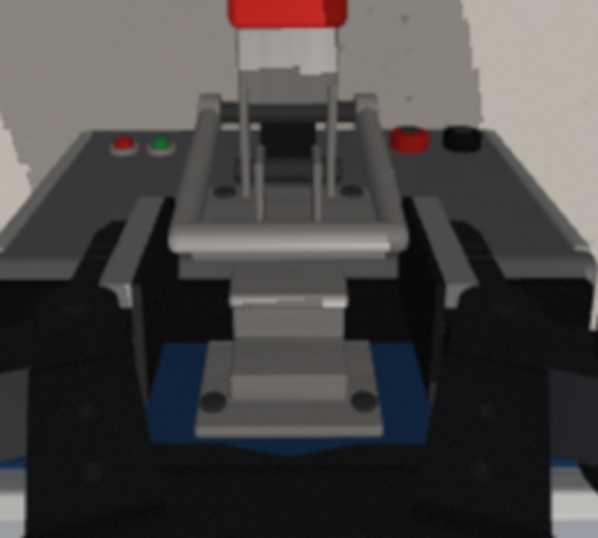

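The bar is at 2.3x-crop (285,240), 4 mm in front of the pad centre, and 19 mm in front of the lip (285,300). The trough behind the lip is free. I'll move over the lip, lower, and look.

```bash
python3 -m pendant '[{"dx":-1,"dy":0,"dz":0,"twist":0},{"dx":-2,"dy":0,"dz":0,"twist":0},{"dx":-2.8,"dy":0,"dz":0.1,"twist":0},{"dx":-2.8,"dy":0,"dz":0.4,"twist":0},{"dx":-2.8,"dy":0,"dz":1,"twist":0},{"dx":-2.8,"dy":0,"dz":1.6,"twist":0},{"dx":-2.8,"dy":0,"dz":1.6,"twist":0}]'
python3 - <<'E'
from h import *
c=cam('wrist');save(c,'w4',(130,150,390,384),2.3);p=pts(c)
for v in range(210,320,3):
  o=[v]
  for u in (254,231):
    q=p[v,u]; o+=[u,(q@[.987,-.16,0]-.682).round(4),q[2].round(4),c['img'][v,u,0]]
  print(*o)
E
```

```text
time: 5.98
eef_pos: [0.6264, 0.0591, 0.1426]
tcp_rot: [0.081, 0.997, 0.0, 0.001]
contact_force: [3.2, 0.4, 0.1]
opening: 0.535
finger_force: 31.2
210 254 -0.0776 0.098 92 231 -0.0773 0.0973 92
213 254 -0.0775 0.1031 92 231 -0.0775 0.1031 91
216 254 -0.0771 0.1071 91 231 -0.0771 0.1071 93
219 254 -0.0771 0.1119 92 231 -0.077 0.1118 92
222 254 -0.0774 0.1174 93 231 -0.0772 0.1169 94
225 254 -0.0771 0.1211 97 231 -0.0773 0.1215 95
228 254 -0.0867 0.148 102 231 -0.0865 0.1474 101
231 254 -0.0866 0.1514 92 231 -0.0859 0.1496 91
234 254 -0.0858 0.1528 95 231 -0.0862 0.1536 93
237 254 -0.0864 0.1572 93 231 -0.0858 0.156 92
240 254 -0.0849 0.1572 144 231 -0.0853 0.1578 141
243 254 -0.0839 0.158 133 231 -0.0839 0.1578 155
246 254 -0.0814 0.1557 123 231 -0.0815 0.1559 122
249 254 -0.0799 0.1557 135 231 -0.0804 0.1565 135
252 254 -0.0782 0.1551 119 231 -0.0786 0.1558 119
255 254 -0.0733 0.1486 111 231 -0.0737 0.1492 113
258 254 -0.0721 0.1492 122 231 -0.0714 0.1479 123
261 254 -0.0703 0.1487 124 231 -0.0699 0.1481 124
264 254 -0.0692 0.1495 100 231 -0.0687 0.1488 102
267 254 -0.069 0.152 93 231 -0.0689 0.1517 92
270 254 -0.0692 0.155 92 231 -0.0687 0.1541 91
273 254 -0.0688 0.157 94 231 -0.069 0.1573 93
276 254 -0.0685 0.159 94 231 -0.0691 0.16 93
279 254 -0.0689 0.1621 100 231 -0.0686 0.1616 99
282 254 -0.0671 0.1615 127 231 -0.0679 0.1628 126
285 254 -0.0669 0.1636 127 231 -0.0666 0.163 127
288 254 -0.0643 0.1619 126 231 -0.0648 0.1625 124
291 254 -0.063 0.1622 122 231 -0.0634 0.1628 120
294 254 -0.0626 0.1638 96 231 -0.0614 0.162 98
297 254 -0.0625 0.1658 95 231 -0.0624 0.1656 95
300 254 -0.0625 0.1679 95 231 -0.0623 0.1676 95
303 254 -0.0619 0.1691 96 231 -0.0617 0.1689 94
306 254 -0.0612 0.1702 128 231 -0.0609 0.1697 128
309 254 -0.0597 0.1702 115 231 -0.0596 0.17 116
312 254 -0.06 0.1724 22 231 -0.0591 0.1712 21
315 254 -0.0591 0.1731 21 231 -0.0579 0.1716 22
318 254 -0.0584 0.1741 20 231 -0.0592 0.1752 21
```

View pics/w4.png

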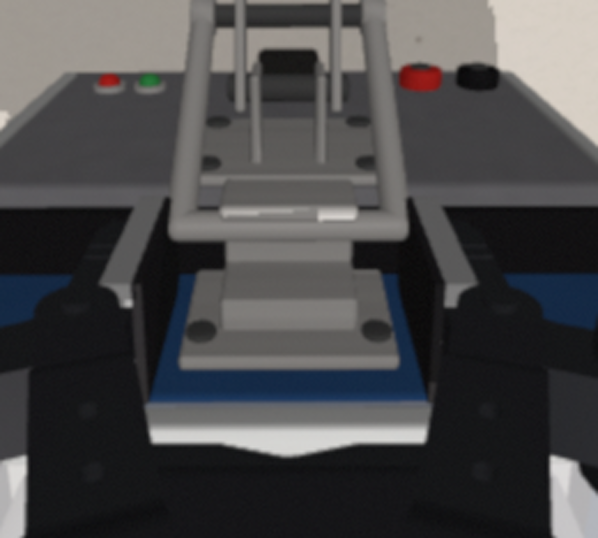

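The bar sits in the trough behind the lip, at crop (290,228), with the lip at row 212 in front of it and bar centre about (-0.080, 0.1525). It is hooked. I'll release, rise, then back out and turn 90° so I can push with the back of an open finger.

```bash
python3 -m pendant '[{"dx":0,"dy":0,"dz":0,"twist":0},{"dx":0,"dy":0,"dz":0,"twist":0},{"dx":0,"dy":0,"dz":0,"twist":0},{"dx":0,"dy":0,"dz":-1,"twist":0},{"dx":0,"dy":0,"dz":-3,"twist":0},{"dx":0,"dy":0,"dz":-6,"twist":0},{"dx":0,"dy":0,"dz":-10,"twist":0},{"dx":4,"dy":0,"dz":-12,"twist":0},{"dx":8,"dy":0,"dz":-13,"twist":0},{"dx":8,"dy":0,"dz":-13,"twist":0}]' 72
python3 - <<'E'
from h import *
c=cam('wrist');save(c,'w5',(110,120,400,384),2.2);p=pts(c)
i=c['img'].astype(int)
r=(i[...,0]>120)&(i[...,1]<80)&(i[...,2]<80)&(p[...,2]>.05);r[:, :230]=0;r[:,290:]=0
q=p[r];e=np.c_[q@[.987,-.16,0]-.682,q@[.16,.987,0],q[:,2]];print(len(q),e.mean(0),e.min(0),e.max(0))
n=np.linalg.svd(e-e.mean(0),full_matrices=False)[2];print(n)
for v in range(170,260,3):
  q=p[v,254];print(v,(q@[.987,-.16,0]-.682).round(4),q[2].round(4),i[v,254])
E
```

```text
time: 7.28
eef_pos: [0.5458, 0.0726, 0.2757]
tcp_rot: [0.081, 0.997, 0.0, 0.002]
contact_force: [0.5, -0.4, -0.1]
opening: 0.72
finger_force: 0.0
975 [-0.15613641  0.15864965  0.09728117] [-0.22636224  0.14472191  0.08889323] [-0.1377282   0.17237725  0.41821844]
[[ 0.19895912  0.00130506 -0.98000692]
 [ 0.97921105  0.04005043  0.19885088]
 [-0.03950921  0.99919681 -0.00669047]]
170 -0.154 0.0966 [158  30  26]
173 -0.151 0.0971 [156  29  24]
176 -0.1483 0.0989 [157  28  23]
179 -0.1449 0.0979 [158  29  24]
182 -0.1421 0.0991 [157  29  25]
185 -0.1392 0.1004 [142  27  23]
188 -0.1358 0.0997 [107 103 101]
191 -0.1329 0.1005 [107 105 103]
194 -0.1296 0.1001 [107 105 102]
197 -0.1274 0.1034 [107 105 103]
200 -0.1239 0.1026 [107 105 103]
203 -0.1213 0.1046 [107 105 103]
206 -0.1179 0.1041 [107 105 103]
209 -0.1138 0.1017 [48 46 45]
212 -0.1116 0.1048 [38 38 38]
215 -0.088 0.0509 [16 17 16]
218 -0.0836 0.0495 [18 17 16]
221 -0.0799 0.0501 [15 14 14]
224 -0.0762 0.0507 [17 16 16]
227 -0.0969 0.1094 [38 38 38]
230 -0.094 0.1105 [36 35 35]
233 -0.0773 0.0802 [62 60 60]
236 -0.0775 0.0888 [67 65 64]
239 -0.0781 0.0979 [70 67 67]
242 -0.0777 0.1046 [70 68 67]
245 -0.0768 0.1098 [70 68 67]
248 -0.077 0.1171 [70 68 67]
251 -0.0763 0.1225 [95 93 90]
254 -0.0865 0.1487 [77 75 73]
257 -0.0862 0.1539 [72 70 69]
```

View pics/w5.png

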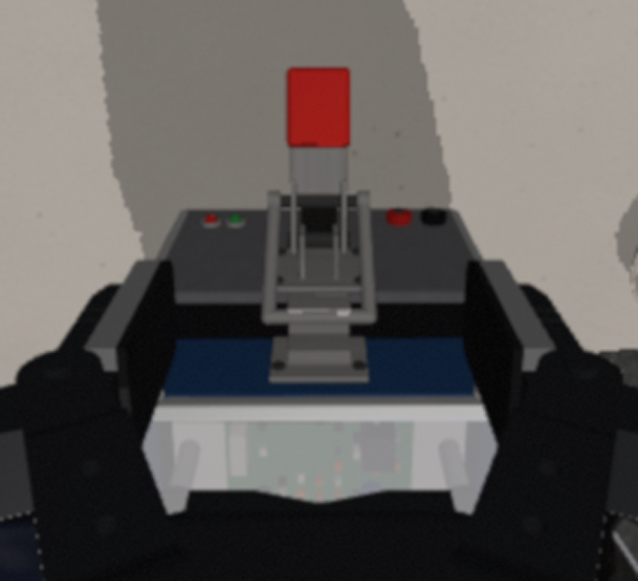

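The loop stays over the catch, with the bar at crop (320,315) behind the lip and both arms beside it. The lever stands at about 1.37, with the grip face at (-0.156, 0.097). I'll turn 90°, open fully, and measure the finger's outline.

```bash
python3 -m pendant '[{"dx":2,"dy":0,"dz":0,"twist":10},{"dx":4,"dy":0,"dz":0,"twist":20},{"dx":6,"dy":0,"dz":0,"twist":30},{"dx":6,"dy":0,"dz":0,"twist":40},{"dx":6,"dy":0,"dz":0,"twist":50},{"dx":6,"dy":0,"dz":0,"twist":60},{"dx":6,"dy":0,"dz":0,"twist":70},{"dx":6,"dy":0,"dz":0,"twist":80},{"dx":6,"dy":0,"dz":0,"twist":90},{"dx":6,"dy":0,"dz":0,"twist":90}]' 100
python3 - <<'E'
from h import *
s=ctrl.get_state();c=cam('wrist');p=pts(c);save(c,'w6')
q=(p-s['eef_pos'])@R.from_quat(s['tcp_rot']).as_matrix()
e=s['eef_pos'];print('local',e@[.987,-.16,0]-.682,e@[.16,.987,0],e[2], s['qpos'].round(2))
m=(q[...,2]<.03)&(c['depth']>0)
for lo in np.arange(-.14,.02,.01):
    for sg in(1,-1):
        w=q[m&(q[...,2]>=lo)&(q[...,2]<lo+.01)&(q[...,1]*sg>0)&(abs(q[...,1])<.12)&(abs(q[...,0])<.06)]
        if len(w)>5: print(round(lo,2),sg,len(w),'y',np.percentile(w[:,1],[0,2,98,100]).round(4),'x',np.percentile(w[:,0],[2,98]).round(4))
E
```

```text
time: 8.57
eef_pos: [0.4882, 0.0815, 0.2726]
tcp_rot: [0.762, 0.648, 0.0, 0.0]
contact_force: [0.2, -0.4, 0.4]
opening: 1.001
finger_force: 0.0
local -0.21313822398571008 0.15853227793697564 0.2726162455673796 [-0.04 -0.15  1.96 -0.    1.33  0.12]
-0.1 1 825 y [0.0121 0.0131 0.0306 0.0318] x [0.016  0.0199]
-0.1 -1 832 y [-0.0309 -0.0299 -0.0124 -0.0115] x [0.016  0.0199]
-0.09 1 4694 y [0.     0.0009 0.0601 0.0613] x [0.0079 0.0176]
-0.09 -1 4536 y [-0.0608 -0.0394 -0.0009 -0.0002] x [0.0081 0.0175]
-0.08 1 3748 y [0.     0.0015 0.0682 0.071 ] x [-0.0045  0.0173]
-0.08 -1 3663 y [-0.0701 -0.0674 -0.0013 -0.    ] x [-0.0044  0.0173]
-0.07 1 5377 y [0.0343 0.0407 0.0704 0.0747] x [-0.0082  0.0133]
-0.07 -1 5362 y [-0.0738 -0.0696 -0.0401 -0.0364] x [-0.0081  0.0132]
-0.06 1 1030 y [0.0416 0.0427 0.0683 0.0737] x [0.0028 0.0136]
-0.06 -1 1022 y [-0.0717 -0.0673 -0.0421 -0.0409] x [0.003  0.0137]
-0.05 1 854 y [0.0424 0.0426 0.0555 0.0567] x [-0.0067  0.0114]
-0.05 -1 865 y [-0.0559 -0.0551 -0.0419 -0.0416] x [-0.0065  0.0113]
-0.04 1 895 y [0.0423 0.0427 0.056  0.057 ] x [-0.0104  0.0113]
-0.04 -1 899 y [-0.0562 -0.0556 -0.0421 -0.0418] x [-0.0104  0.0112]
-0.03 1 704 y [0.0425 0.0426 0.0559 0.0571] x [-0.0101  0.0113]
-0.03 -1 697 y [-0.0562 -0.0552 -0.0421 -0.0419] x [-0.0103  0.0113]
-0.02 1 265 y [0.0424 0.0426 0.0489 0.0494] x [-0.0103  0.0111]
-0.02 -1 268 y [-0.0493 -0.0482 -0.0421 -0.0419] x [-0.0101  0.0111]
```

Fully open, the finger back is at 57 mm and the knuckle reaches 75 mm at 55–85 mm above the TCP. The knuckle will therefore do the last part of the push. I'll check candidate TCP waypoints against the lever geometry.

```bash
python3 - <<'E'
import numpy as np
O=np.array([[49,-13],[57,-22],[57,-37],[57,-52],[68,-53],[73.7,-56],[74.7,-63],[74.5,-68],[71,-75],[68.5,-80],[61,-90]])
W=[(-211,95),(-211,80),(-209,68),(-205,55),(-200,44),(-196,35),(-193,26),(-192,17),(-191,8),(-190,2),(-186,0),(-182,0),(-178,0)]
for x,z in W:
    P=np.c_[x+O[:,0]+95,z-O[:,1]-106]           # rel. lever pin
    X,Z=-P[:,0],-P[:,1];r=np.hypot(X,Z);s=np.sqrt(np.maximum(r*r-42,0))
    th=np.where((s<82)&(r>7),np.arccos(np.clip(6.5/r,-1,1))-np.arctan2(Z,X),9)
    i=th.argmin();t=min(th[i],1.37)
    a=18*np.array([-np.sin(t),-np.cos(t)]);b=np.array([14,45.]);u=np.linspace(0,1,50)[:,None]
    L=a+(b-a)*u;d=np.linalg.norm(P[:,None]-L,axis=2).min()
    print((x,z),'theta',round(t,2),'point',O[i],'s',s[i].round(),'loop clearance(centre)',d.round(1),'pin',r.min().round(1))
E
```

```text
(-211, 95) theta 1.37 point [ 49. -13.] s 67.0 loop clearance(centre) 43.9 pin 60.0
(-211, 80) theta 1.28 point [ 49. -13.] s 68.0 loop clearance(centre) 39.8 pin 51.9
(-209, 68) theta 1.11 point [ 49. -13.] s 69.0 loop clearance(centre) 33.9 pin 44.1
(-205, 55) theta 0.92 point [ 49. -13.] s 72.0 loop clearance(centre) 26.8 pin 36.6
(-200, 44) theta 0.76 point [ 49. -13.] s 74.0 loop clearance(centre) 20.1 pin 30.3
(-196, 35) theta 0.63 point [ 57. -22.] s 66.0 loop clearance(centre) 16.7 pin 26.7
(-193, 26) theta 0.52 point [ 57. -22.] s 71.0 loop clearance(centre) 14.4 pin 26.4
(-192, 17) theta 0.45 point [ 73.7 -56. ] s 40.0 loop clearance(centre) 15.4 pin 29.5
(-191, 8) theta 0.35 point [ 73.7 -56. ] s 47.0 loop clearance(centre) 19.8 pin 32.9
(-190, 2) theta 0.29 point [ 73.7 -56. ] s 52.0 loop clearance(centre) 22.2 pin 35.8
(-186, 0) theta 0.21 point [ 73.7 -56. ] s 53.0 loop clearance(centre) 20.5 pin 34.0
(-182, 0) theta 0.13 point [ 74.7 -63. ] s 44.0 loop clearance(centre) 18.1 pin 30.5
(-178, 0) theta 0.04 point [ 74.7 -63. ] s 43.0 loop clearance(centre) 15.9 pin 27.2
```

The path is clear. First part, down to about θ = 0.9.

```bash
python3 -m pendant '[{"dx":0,"dy":0.2,"dz":5,"twist":0},{"dx":0,"dy":0.2,"dz":10,"twist":0},{"dx":0,"dy":0.2,"dz":15,"twist":0},{"dx":0,"dy":0.2,"dz":17.8,"twist":0},{"dx":0,"dy":0.2,"dz":19.3,"twist":0},{"dx":0,"dy":0.4,"dz":20.5,"twist":0},{"dx":0,"dy":0.8,"dz":21.8,"twist":0},{"dx":0,"dy":0.8,"dz":21.8,"twist":0}]' 100 60
python3 - <<'E'
from h import *
s=ctrl.get_state();e=s['eef_pos'];print('local',e@[.987,-.16,0]-.682,e@[.16,.987,0],e[2])
c=cam('scene');save(c,'s7',(160,160,300,265),5.5);
E
```

```text
time: 9.62
eef_pos: [0.4959, 0.0804, 0.0542]
tcp_rot: [0.762, 0.648, 0.0, 0.0]
contact_force: [0.2, 0.1, 0.0]
opening: 0.999
finger_force: 0.1
local -0.20543001579613218 0.1586457007988039 0.0542298949808665
```

View pics/s7.png

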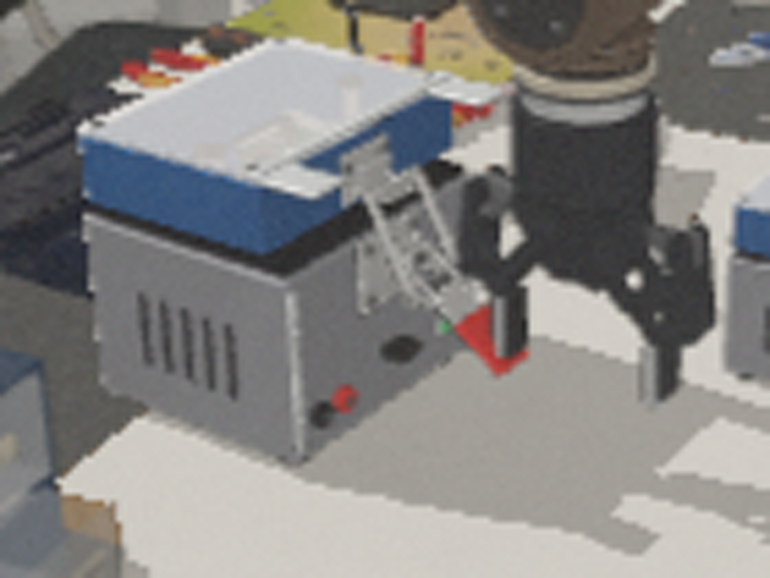

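The picture shows the open finger's tip on the red grip (crop 505,345), the lever at about 0.9, and the loop still over the catch (385,165). Continuing.

```bash
python3 -m pendant '[{"dx":0,"dy":0.5,"dz":1,"twist":0},{"dx":0,"dy":0.9,"dz":1.9,"twist":0},{"dx":0,"dy":1.2,"dz":2.8,"twist":0},{"dx":0,"dy":1.3,"dz":3.7,"twist":0},{"dx":0,"dy":1.4,"dz":4.6,"twist":0},{"dx":0,"dy":1.5,"dz":5.2,"twist":0},{"dx":0,"dy":1.5,"dz":5.2,"twist":0}]'
python3 -m pendant '[{"dx":0,"dy":0.4,"dz":0.2,"twist":0},{"dx":0,"dy":0.8,"dz":0.2,"twist":0},{"dx":0,"dy":1.1,"dz":0.2,"twist":0},{"dx":0,"dy":1.1,"dz":0.2,"twist":0}]'
python3 - <<'E'
from h import *
s=ctrl.get_state();e=s['eef_pos'];print('local',e@[.987,-.16,0]-.682,e@[.16,.987,0],e[2])
c=cam('scene');save(c,'s8',(160,160,300,265),5.5);
E
```

```text
time: 10.55
eef_pos: [0.5095, 0.078, 0.0015]
tcp_rot: [0.762, 0.647, -0.001, -0.0]
contact_force: [-0.6, 0.3, 0.4]
opening: 0.993
finger_force: 0.0
time: 11.05
eef_pos: [0.5219, 0.0761, 0.0008]
tcp_rot: [0.762, 0.647, 0.001, 0.001]
contact_force: [1.6, -0.2, -0.3]
opening: 0.998
finger_force: 0.0
local -0.1790422916249067 0.15862141061028728 0.0007827628215079339
```

View pics/s8.png

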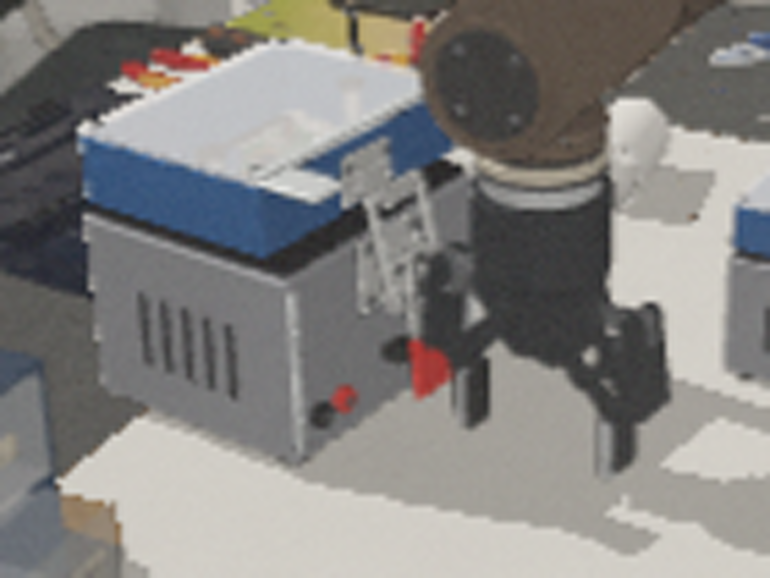

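The lever hangs nearly vertical (crop 430,370) and the loop goes up to the catch (crop 370,170). I'll back away and verify with depth.

```bash
python3 -m pendant '[{"dx":0,"dy":-2,"dz":0,"twist":0},{"dx":0,"dy":-4,"dz":0,"twist":0},{"dx":0,"dy":-5,"dz":-3,"twist":0},{"dx":0,"dy":-5,"dz":-8,"twist":0},{"dx":0,"dy":-5,"dz":-14,"twist":0},{"dx":0,"dy":-5,"dz":-20,"twist":0},{"dx":0,"dy":-5,"dz":-26,"twist":0},{"dx":0,"dy":-5,"dz":-30,"twist":0},{"dx":0,"dy":-5,"dz":-30,"twist":0}]'
python3 - <<'E'
from h import *
c=cam('scene');A=cv2.resize(c['img'][160:265,160:300],(480,360),interpolation=cv2.INTER_CUBIC)
w=cam('wrist');o=np.zeros((600,800,3),np.uint8);o[:360,:480]=A
for n,k in(('scene',c),('wrist',w)):
    p=pts(k);i=k['img'].astype(int);e=np.stack([p@[.987,-.16,0]-.682,p@[.16,.987,0]-.159,p[...,2]],-1)
    r=(i[...,0]>100)&(i[...,1]<70)&(i[...,2]<70)&(abs(e[...,0]+.12)<.07)&(abs(e[...,1])<.02)
    if r.sum()>3:q=e[r];print(n,'grip',len(q),np.median(q,0).round(4),q.min(0).round(3),q.max(0).round(3))
    m=(abs(e[...,0])<.05)&(abs(e[...,1])<.08)&(e[...,2]>.17)&(e[...,2]<.2)
    if m.sum()>20:q=e[m];print(n,'lid plane z = a*x+b*y+c',np.linalg.lstsq(np.c_[q[:,:2],np.ones(len(q))],q[:,2],rcond=None)[0].round(4),len(q))
    m=(abs(e[...,0]+.09)<.025)&(abs(e[...,1])<.012)&(e[...,2]>.13)
    if m.sum()>3:q=e[m];print(n,'catch',len(q),q.min(0).round(4),q.max(0).round(4))
    t=(abs(e[...,0]+.085)<.012)&(abs(abs(e[...,1])-.07)<.012)&(e[...,2]>.1)
    if t.sum():print(n,'tab z',np.median(e[t][:,2]))
W=cv2.resize(w['img'],(560,420))[:240] if 0 else cv2.resize(w['img'],(320,240));o[360:,:320]=W
cv2.imwrite('pics/f.png',o[:,:,::-1])
E
```

```text
time: 12.22
eef_pos: [0.4735, 0.0843, 0.3054]
tcp_rot: [0.762, 0.648, 0.004, 0.003]
contact_force: [0.0, -0.1, 0.0]
opening: 0.998
finger_force: 0.0
scene grip 58 [-0.1054  0.0041  0.0468] [-0.109 -0.011  0.029] [-0.099  0.016  0.062]
scene lid plane z = a*x+b*y+c [-0.0093  0.0007  0.1769] 639
scene catch 55 [-0.0906 -0.0114  0.1408] [-0.0651  0.0119  0.1671]
scene tab z 0.12294615485117183
wrist grip 29 [-0.1028  0.0014  0.0631] [-0.104 -0.013  0.061] [-0.101  0.014  0.065]
wrist lid plane z = a*x+b*y+c [-0.0103  0.0011  0.1777] 8435
wrist catch 810 [-0.0876 -0.012   0.1405] [-0.0651  0.012   0.1596]
wrist tab z 0.1781915668734363
```

View pics/f.png

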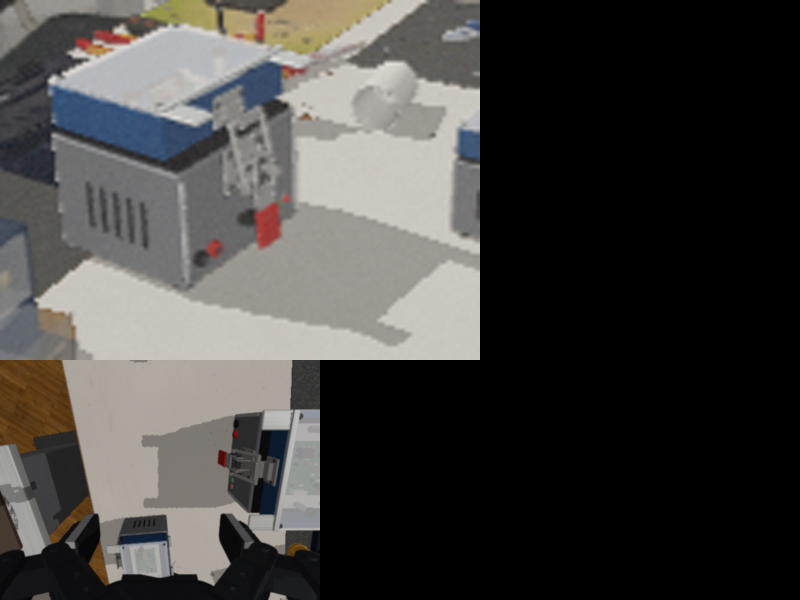

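The lever hangs home, with the grip face at -0.103 against about -0.1015 expected and its top end at z 0.063. The lid front is down from 0.185 to 0.178, the loop is over the catch, and the robot is clear. Handing in.

```bash
python3 -c "
from plant import ctrl
print(ctrl.sign_off())"
```

```text
the job is handed in; nothing more can be done
None
```

The loop is hooked over the lid's catch, the lever lies home against the fixture front, the lid front is about 7 mm lower and held by the latch alone, and the job is handed in after about 12 s with the robot clear.

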